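Set the dose and hold the tub's flip lid open

TASK

On the grey flip-top tub in the drip tray, turn the dose knob, with the lid still shut, until the sliding pointer lines up with the ridge of the steel setting clip. Then lift the lid by its tongue and keep holding it open at 60 degrees, give or take five degrees, so that the tub can be filled: finish while holding it, since it springs shut when let go. The pointer must stay on the ridge, and the other things in the tray are to be left where they stand.

Things in the scene. Friction and masses are not known exactly. Their poses are not given: they have to be found in the camera images.
- tub: Fixed grey plastic tub, 160 (its x) by 280 (its y) by 130 mm high, on the tray's rib tops. Origin: centre of its underside. x points from its front (robot side) to its back, where the lid's hinge is; y to the left; z up. The lidded bin spans y = -140 to +20 mm, a flat closed deck at 130 mm height y = +22 to +140 mm.
- dial (a joint): Angle (rad) of the black dose knob on the deck; grows CLOCKWISE from above, range -2.5 to 2.0, stays where it is left (0.05 N m to turn). A 48 mm disc with an upright grip bar 46 mm long, 14 mm thick, 33 mm high (154 to 187 mm above the tub's underside). At 0 the bar lies along the tub's x. Each rad clockwise slides the pointer 14 mm towards the tub's -y (right).
- dial_grip (a point): Point on the knob's axis at x = -35, y = +80, z = +172 mm of the tub: inside the grip bar, 15 mm under its top. Its x axis runs along the bar and turns with it, y across the bar's 14 mm.
- pointer_tip (a point): Tip of the small black sliding pointer on the deck behind the knob (a 16 by 14 mm shoe with a 4 mm wide finger, at most 6 mm high, pointing to the tub's +x). It slides along the tub's y at x = +55 mm, at 134 mm height, from y = +117 to +50 mm, driven by the knob only. It starts 10 to 36 mm to the left (+y) of the mark.
- mark (a point): End (towards the pointer) of the 4 mm wide, 20 mm long, 6 mm high ridge on the fixed steel setting clip (18 by 20 mm) behind the pointer's slot. It lies at the tub's x = +55 mm, 134 mm height, and at an y which differs from start to start; the pointer is aligned when its tip coincides with this point.
- lid_angle (a joint): Opening angle (rad) of the tub's flip lid: 0 shut and level, 1.047 is 60 degrees, stop at 1.4. It turns about a horizontal axis along the tub's y at the back rim; a light spring (0.12 N m per rad) and its weight shut it from every angle.
- lid_hinge (a point): Middle of the lid's hinge axis, fixed on the tub at x = +75, y = -60, z = +134 mm.
- lid: The lid, about 0.2 kg. Origin in the middle of the hinge axis; its own -x runs along the lid to the tongue, y along the hinge. Panel 160 mm wide, 6 mm thick (9 in the middle), front edge 155 mm from the hinge; from there a tongue 18 mm wide (y), 8 mm thick, runs 51 mm further, with a round cross bar near its end, 14 mm in diameter, 22 mm long along y.
- lid_grip (a point): Centre of that cross bar, 195 mm from the hinge axis (40 mm in front of the lid's edge) in the middle plane of the lid. Pinched on its two ends (22 mm apart along the tub's y) by fingers pointing down, the bar can pivot between the pads as the lid swings.
- tray: White ribbed plastic drip tray, fixed, 440 (x) by 800 (y) mm, rim 14 mm high, rib tops 6 mm above the work surface. Origin: centre of its underside.
- shaker: Bystander: loose stainless steel shaker, 80 mm wide, 178 mm high. Origin: centre of its underside.
- spray_bottle: Bystander: loose closed spray bottle, body 72 mm wide, 199 mm high. Origin: centre of its underside.
- shoe_brush: Bystander: loose wooden-backed shoe brush, 150 by 50 by 43 mm, bristles down. Origin: centre of its underside, x along it.
- spatula: Bystander: loose silicone spatula lying flat, 195 by 50 by 12 mm. Origin: near its middle at its underside, x along it to the blade.

How it is judged:
By the outcome, as a careful person would: the job done as asked, in the order asked, and still so for the second after the job is handed in, while the arm keeps its last pose, push and grip.
It also fails if it takes over 72 s, if anything falls off the work surface, if the arm or the gripper's body presses on something with over 40 N, if the wrist force passes 120 N, or if a joint passes its speed limit or range.

ROBOT

A 6-joint arm with a two-finger parallel gripper is mounted at the origin on the work surface. World frame = base frame: x ahead of the robot, y to its left, z up, the work surface at z = 0. Lengths are in m, angles in rad, forces in N, time in s.
With the tool pointing down it reaches from about 0.35 to 0.85 m from the base axis. Payload 8.1 kg.
Tool frame: the origin (TCP) lies at the centre of the arm's flange, where the gripper is bolted on; the fingertips stand 186 mm ahead of it and the grasp point (between the pads) lies 167 mm ahead of it; z points along the fingers, y is the direction in which the jaws open and shut (so a half turn about z gives the same grasp; the last joint's range is limited). The gripper opens to 93 mm and grips with 3 to 60 N. Pads are 15 mm wide; open, the fingers measure 128 mm over their backs; the gripper's body (75 mm by 188 mm) begins 65 mm behind the grasp point.
Start: joints at [1.192, 0.13, 1.488, -0, 1.523, -0.085], TCP at [0.174, 0.574, 0.405] pointing down, gripper open.
Joint ranges: [-2.96, 2.96], [-0.89, 2.26], [0.02, 2.5], [-1.34, 4.48], [0, 2.73], [-2.66, 2.66]. Speed limits (rad/s): [2.39, 2.39, 2.79, 3.14, 3.14, 3.14].

INTERFACE

Orientations are given as a rotation vector (axis times angle).
In Python, from plant import robot, viewer, order gives the robot as it stands.
- The arm moves only by the tool apply_moves, never from a script. Its argument "deltas" is a list of rows, each a list of 3 entries, a list of its own where there are three numbers: the finger opening in mm, from 0 to 93, then the shift along the tool's x, y, z in mm, then the turn about the tool's z in rad. In form: [[grip, [dx, dy, dz], yaw], ...]. A call has 1 to 5 rows; each row shifts and turns the commanded pose from where the row before left it, along the tool's axes as they then stand; what a row does not reach is not made up. A row lasts 1/8 s, in which the tool goes at most 62.5 mm and 10.7 degrees, less where a joint would pass 70% of its speed; a pose out of reach is approached as far as the arm can. A call is refused whole if a number of a shift passes 62.5 or a number of a turn 0.188, either way. A call with a gripper value outside its range is refused whole. The fingers move at their own pace and stop on an object; "grip_force" is the grip in N (left out, the last holds). Time passes only in rows, so rows that do not move let the fingers close. It gives the time, the measured TCP pose, the force and the opening at its end, in the units of the state.
- robot.read_state(): the state, without advancing time (a new reading comes with each control period).
- viewer.read_camera(name): name is "scene" or "top" or "wrist"; returns the picture (384x512x3 uint8, blue, green, red); there is no depth.
- viewer.get_calibration(name): a dict with "fx", "fy", "cx", "cy" (pixels), "R" (3x3) and "t" (3): a world point X has camera coordinates R X + t. Camera axes: x right, y down, z forward; pixel columns grow to the right and rows downward; lengths in m; the calibration is good to about 2 mm. A picture is of the moment at which its call begins: read the wrist's pose just before it. get_calibration takes no time and is no camera call; for the wrist camera it gives the pose at the moment of the call.
- order.close_job(): hands the job in, once; it reports no verdict.
The state is a dict: "t": time; "q": joint angles; "dq": joint speeds; "joint_torque": joint torques, N m; "tool_pos": TCP position; "orientation": TCP orientation; "force": force on the tool from outside, world axes, zero at the start; "wrist_torque": the same for the moment, N m; "opening": finger opening in m.
Only numpy, scipy, OpenCV 4.12 (cv2) and the standard library are available. Lean on these libraries where they do the work, as an engineer would, in place of code of your own. Each camera call takes 0.05 s, during which the arm holds its last target. There are 200 camera calls.

## Working session

There is one attempt and no reset: what is moved stays moved. The work goes in short steps, Python scripts to look and compute and a tool call to move; the robot and the scene stay as the last step left them, time stands still between calls to the robot, and variables do not carry over. Pictures are saved under pics/ and viewed, about 8 in all and at most 12, crops included, and the job is handed in when it is done.

Besides the shell and the picture viewer there is one more tool, called after "Call:" as a command line: name --argument value ..., lists and objects as JSON in quotes. apply_moves: Moves the arm, as the interface text tells. Its arguments: {"type":"object","properties":{"deltas":{"type":"array"},"grip_force":{"type":"number"}},"required":["deltas"]}

```bash
mkdir -p pics
cat > h.py <<'E'
import numpy as np, cv2
from plant import robot, viewer, order
def snap(name, fn, crop=None, k=1):
    c=viewer.get_calibration(name); im=viewer.read_camera(name)
    cv2.imwrite('pics/raw_'+fn+'.png',im); np.save('pics/'+fn+'.npy',c,allow_pickle=True)
    o=im
    if crop: x0,y0,x1,y1=crop; o=im[y0:y1,x0:x1]
    o=cv2.resize(o,None,fx=k,fy=k,interpolation=cv2.INTER_CUBIC); cv2.imwrite('pics/'+fn+'.png',o)
    return c,im
def ray(c,u,v,z):
    R=np.array(c['R']);t=np.array(c['t']); C=-R.T@t
    d=R.T@np.array([(u-c['cx'])/c['fx'],(v-c['cy'])/c['fy'],1])
    return C+d*(z-C[2])/d[2]
def proj(c,X):
    p=np.array(c['R'])@X+np.array(c['t']); return np.array([c['fx']*p[0]/p[2]+c['cx'],c['fy']*p[1]/p[2]+c['cy']])
E
python3 - <<'E'
from h import *
a,_=snap('top','top1'); b,_=snap('scene','scene1')
ims=[cv2.imread(f'pics/{n}.png') for n in('top1','scene1')]
cv2.imwrite('pics/top1b.png',cv2.resize(ims[0],(800,600),interpolation=cv2.INTER_CUBIC))
for c in(a,b): print({k:np.round(v,3).tolist() for k,v in c.items()})
print(robot.read_state())
E
```

```text
{'fx': 474.685, 'fy': 474.685, 'cx': 256.988, 'cy': 192.836, 'R': [[-0.016, -1.0, 0.003], [-0.983, 0.015, -0.181], [0.181, -0.006, -0.983]], 't': [0.02, 0.596, 1.087]}
{'fx': 363.254, 'fy': 363.254, 'cx': 251.849, 'cy': 190.974, 'R': [[0.718, 0.696, -0.003], [0.623, -0.644, -0.445], [-0.311, 0.318, -0.896]], 't': [-0.424, -0.31, 1.275]}
{'t': 0.1, 'q': array([ 1.19153594e+00,  1.31097222e-01,  1.48916264e+00,  3.31151705e-05,
        1.52300409e+00, -8.54100085e-02]), 'dq': array([ 0.00059398, -0.0003707 , -0.00204357, -0.00014865,  0.00011334,
       -0.0005385 ]), 'joint_torque': array([ 6.47980432e-04, -5.61336350e+01, -4.93100417e+01,  7.69376359e-02,
        2.89588451e-02, -6.38796109e-05]), 'tool_pos': array([0.17368665, 0.5740987 , 0.40378942]), 'orientation': array([-4.59861508e-01, -3.10733091e+00,  2.54244486e-03]), 'force': array([ 0.6418985 ,  0.63759318, -0.25600562]), 'wrist_torque': array([0.06870378, 0.04134322, 0.01740555]), 'opening': 0.09291686721740687}
```

View pics/top1b.png

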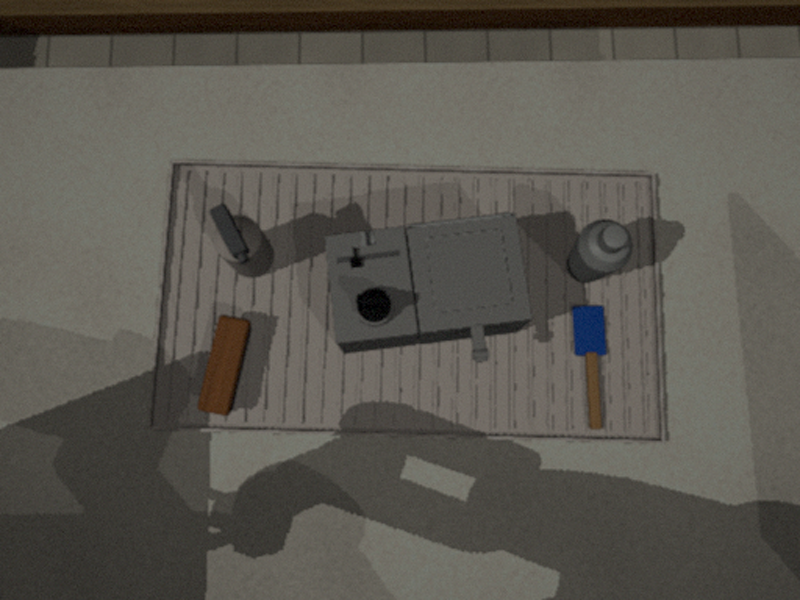

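View pics/scene1.png

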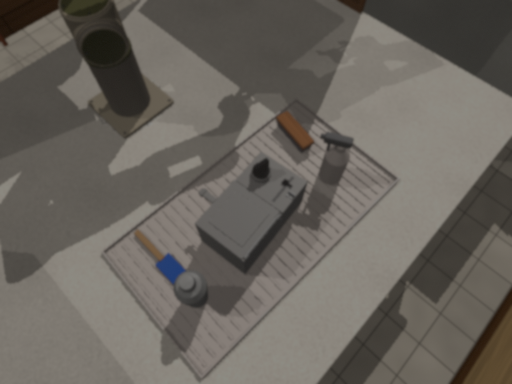

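The top view shows the tub in the middle, slightly turned, with the deck and knob at (374,305) and the pointer near (357,260) in the 800x600 picture. The tongue is at (480,350). The shaker and spatula are on the right, the bottle and brush on the left. The scene view agrees. I'll enlarge the tub next.

Run:
```python
import cv2,numpy as np
im=cv2.imread('pics/raw_top1.png')[130:235,203:343]
o=cv2.resize(im,None,fx=5.7,fy=5.7,interpolation=cv2.INTER_CUBIC)
o=np.clip(255*(o/255.)**.6*1.2,0,255).astype('uint8')
cv2.imwrite('pics/c1.png',o);print(o.shape)
```

```text
(598, 798, 3)
```

View pics/c1.png

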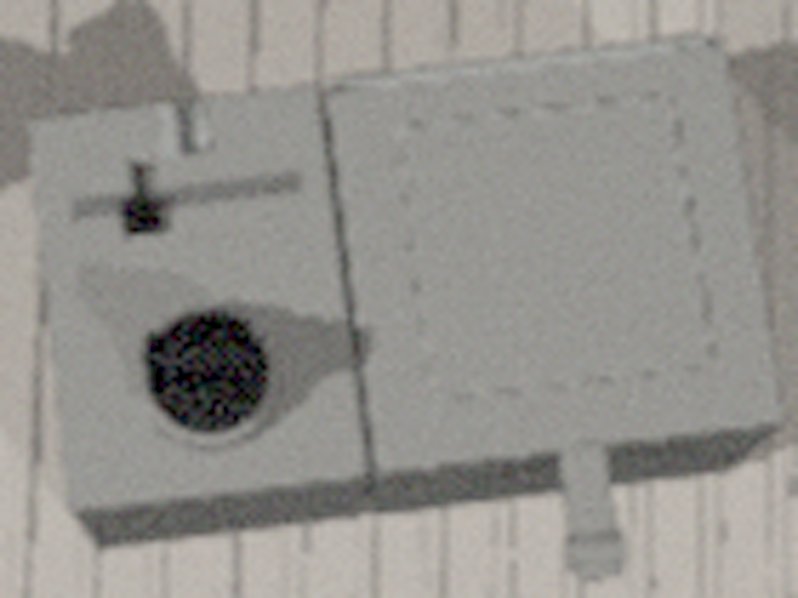

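The crop shows deck corners at (33,122), (78,512), (320,90) and (372,478). The pointer tip is at (140,163), the ridge end at (189,152), the knob disc at about (208,372) and the cross bar at about (595,550). I'll fit the tub pose to these.

```bash
cat > fit.py <<'E'
from h import *
from scipy.optimize import least_squares
c=np.load('pics/top1.npy',allow_pickle=True).item()
px=lambda u,v:np.array([(u+.5)/5.7-.5+203,(v+.5)/5.7-.5+130])
P=[((-80,140,130),(78,512)),((80,140,130),(33,122)),((-80,21,130),(372,478)),((80,21,130),(322,90)),((-120,-60,141),(595,550)),((-80,-140,133),(778,424))]
def w(p,X):
    X=np.array(X)/1000; cs,s=np.cos(p[2]),np.sin(p[2]); return np.array([p[0]+cs*X[0]-s*X[1],p[1]+s*X[0]+cs*X[1],X[2]+.006])
f=lambda p:np.concatenate([proj(c,w(p,X))-px(*u) for X,u in P])
r=least_squares(f,[.6,0,0]); p=r.x
if __name__=='__main__':
    print(p,np.round(r.fun,2))
    def loc(u,z):
        X=ray(c,*px(*u),z/1000+.006)-np.array([p[0],p[1],0]); cs,s=np.cos(p[2]),np.sin(p[2]); return 1000*np.array([cs*X[0]+s*X[1],-s*X[0]+cs*X[1]])
    print('ptr',loc((140,163),134),'mark',loc((190,152),136),'knob top',loc((210,370),180),'bar',loc((595,552),141))
    print('grip',w(p,(-35,80,172)),'bar',w(p,(-120,-60,134)))
    wc=viewer.get_calibration('wrist'); print(np.array(wc['R'])@np.array([0,0,1]), -np.array(wc['R']).T@wc['t'],wc['fx'])
    from scipy.spatial.transform import Rotation as Ro
    s=robot.read_state(); print(Ro.from_rotvec(s['orientation']).as_matrix().round(3))
    print('cam R in tool:',(np.array(wc['R'])@Ro.from_rotvec(s['orientation']).as_matrix()).round(3))
E
python3 fit.py
```

```text
[ 0.61589814 -0.02547081  0.10821372] [-1.48  0.68 -1.18 -0.52  0.44  0.06  0.21 -1.12  0.66  0.25  1.33  0.47]
ptr [55.46957948 97.02962193] mark [56.96048923 76.89611544] knob top [-38.87420572  78.77124461] bar [-120.04311309  -58.5367072 ]
grip [0.57246266 0.05028115 0.178     ] bar [ 0.50308022 -0.09808016  0.14      ]
[-0.00114815  0.25290542 -0.96749033] [0.10717736 0.59430705 0.38313499] 289.2041836222458
[[-0.957  0.29  -0.001]
 [ 0.29   0.957 -0.002]
 [ 0.    -0.002 -1.   ]]
cam R in tool: [[ 0.001  1.    -0.001]
 [-0.967  0.001 -0.253]
 [-0.253  0.001  0.967]]
```

The fit holds to about 3 mm. The pointer is at y≈97 and the mark at y≈77, so they are about 20 mm apart, which means roughly 1.4 rad clockwise from dial≈-1.07. Next I'll work out the moves to a hover above the knob, with tool x along the bar.

```bash
cat > plan.py <<'E'
import sys; from h import *
from scipy.spatial.transform import Rotation as Ro
# plan.py x y z alpha N grip : rows in tool axes
def plan(T,alpha,N,g):
    s=robot.read_state(); R=Ro.from_rotvec(s['orientation']).as_matrix(); p=s['tool_pos'].copy()
    a=np.arctan2(R[1,0],R[0,0]); yaw=-((alpha-a+np.pi)%(2*np.pi)-np.pi)
    print('now',p.round(4),'alpha',round(a,3),'q',s['q'].round(2),'F',s['force'].round(1),'open',round(s['opening']*1000,1),'t',s['t'])
    rows=[];done=0
    for i in range(N):
        d=R.T@(np.array(T)-p)/(N-i)*1000; d=np.round(d).astype(int); y=round((yaw-done)/(N-i),2)
        rows.append([g,d.tolist(),y]); p=p+R@d/1000; R=R@Ro.from_rotvec([0,0,y]).as_matrix(); done+=y
    for i in range(0,N,5): print(rows[i:i+5])
if __name__=='__main__':
    v=[float(x) for x in sys.argv[1:]]; plan(v[:3],v[3],int(v[4]),v[5])
E
python3 plan.py .572 .050 .43 1.18 15 60
```

```text
now [0.1737 0.5741 0.4038] alpha 2.848 q [ 1.19  0.13  1.49  0.    1.52 -0.09] F [ 0.6  0.6 -0.3] open 92.9 t 0.1
[[60.0, [-36, -26, -2], np.float64(0.11)], [60.0, [-38, -22, -2], np.float64(0.11)], [60.0, [-40, -17, -2], np.float64(0.11)], [60.0, [-42, -13, -2], np.float64(0.11)], [60.0, [-43, -8, -2], np.float64(0.11)]]
[[60.0, [-44, -3, -2], np.float64(0.11)], [60.0, [-44, 1, -2], np.float64(0.11)], [60.0, [-43, 6, -1], np.float64(0.11)], [60.0, [-42, 11, -2], np.float64(0.11)], [60.0, [-41, 16, -1], np.float64(0.11)]]
[[60.0, [-39, 20, -2], np.float64(0.11)], [60.0, [-37, 24, -1], np.float64(0.11)], [60.0, [-34, 28, -2], np.float64(0.12)], [60.0, [-30, 32, -1], np.float64(0.11)], [60.0, [-27, 35, -2], np.float64(0.12)]]
```

Call:
apply_moves --deltas '[[60, [-36, -26, -2], 0.11], [60, [-38, -22, -2], 0.11], [60, [-40, -17, -2], 0.11], [60, [-42, -13, -2], 0.11], [60, [-43, -8, -2], 0.11]]'

```text
t: 0.72
tool_pos: [0.3071, 0.3983, 0.4144]
orientation: [-1.291, -2.864, 0.001]
force: [0.7, -0.3, 0.4]
opening: 0.0602
```

Call:
apply_moves --deltas '[[60, [-44, -3, -2], 0.11], [60, [-44, 1, -2], 0.11], [60, [-43, 6, -1], 0.11], [60, [-42, 11, -2], 0.11], [60, [-41, 16, -1], 0.11]]'

```text
t: 1.35
tool_pos: [0.4398, 0.2241, 0.4225]
orientation: [-2.021, -2.405, 0.0]
force: [0.4, -0.2, 0.7]
opening: 0.0602
```

Call:
apply_moves --deltas '[[60, [-39, 20, -2], 0.11], [60, [-37, 24, -1], 0.11], [60, [-34, 28, -2], 0.12], [60, [-30, 32, -1], 0.11], [60, [-27, 35, -2], 0.12]]'

```text
t: 1.98
tool_pos: [0.5725, 0.0486, 0.4302]
orientation: [-2.615, -1.74, 0.001]
force: [0.4, 0.2, -0.2]
opening: 0.0601
```

```bash
python3 - <<'E'
from h import *
c,im=snap('wrist','w1',None,1.5)
o=cv2.imread('pics/w1.png'); cv2.imwrite('pics/w1.png',np.clip(255*(o/255.)**.6*1.1,0,255).astype('uint8'))
E
python3 plan.py .572 .050 .43 1.18 1 60
```

```text
now [0.5744 0.0447 0.4302] alpha 1.165 q [-0.01  0.06  1.52 -0.    1.56  0.4 ] F [-2.6 -3.3 -0.3] open 60.0 t 2.025
[[60.0, [4, -4, 0], np.float64(-0.01)]]
```

View pics/w1.png

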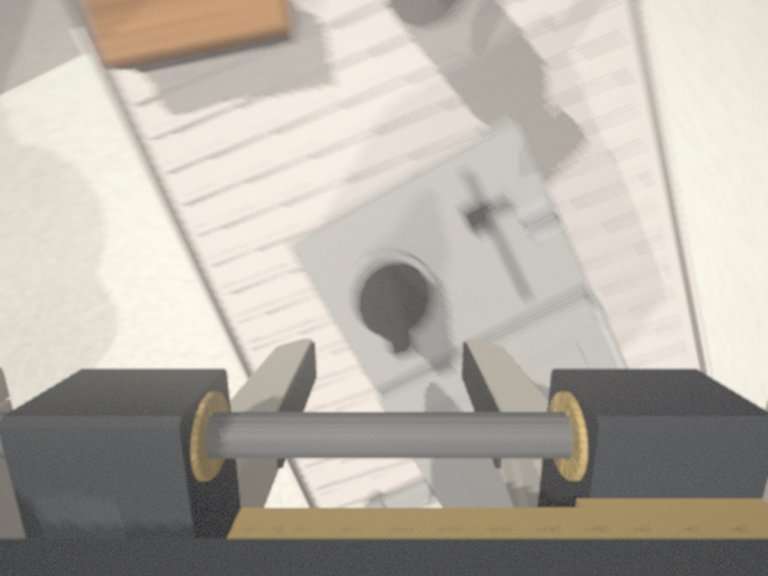

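The tub's deck is centred: knob disc at (393,298), with the bar's end showing towards (400,350). Pointer at (485,215), clip at (542,225). The image is blurred because the arm was still settling, so I'll retake it as a close crop.

Call:
apply_moves --deltas '[[60, [3, -2, 0], 0], [60, [0, 0, 0], 0]]'

```text
t: 2.28
tool_pos: [0.5707, 0.0542, 0.4303]
orientation: [-2.61, -1.747, 0.001]
force: [0.4, 0.1, -0.5]
opening: 0.0599
```

```bash
python3 - <<'E'
from h import *
c,im=snap('wrist','w2',(185,75,425,255),3.33)
o=cv2.imread('pics/w2.png'); cv2.imwrite('pics/w2.png',np.clip(255*(o/255.)**.5,0,255).astype('uint8'))
E
python3 plan.py .572 .050 .43 1.18 1 60
```

```text
now [0.5707 0.0543 0.4305] alpha 1.18 q [0.01 0.05 1.53 0.   1.57 0.4 ] F [-0.7  0.7  0.2] open 59.9 t 2.325
[[60.0, [-4, 3, 1], np.float64(-0.0)]]
```

View pics/w2.png

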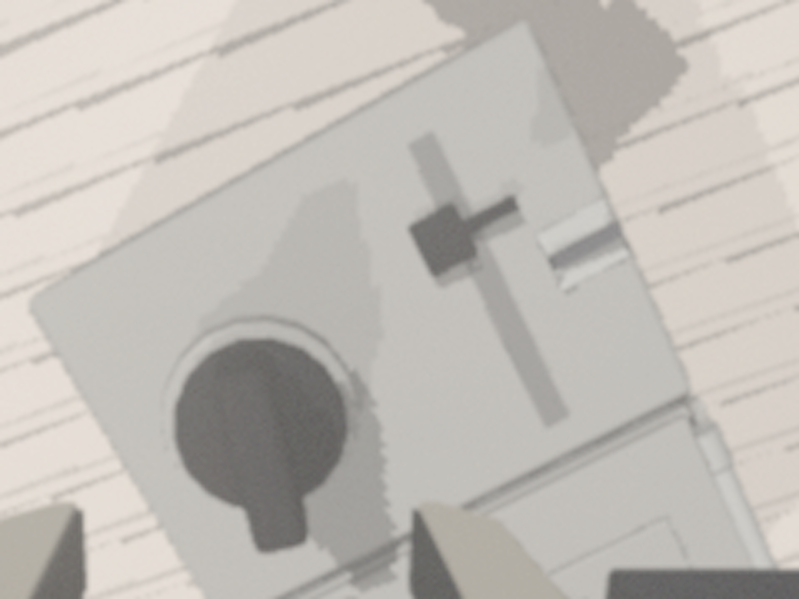

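Sharp now: pointer tip at (517,200), ridge end at about (553,263). Deck corners at (527,22) and (33,300). The bar runs from about (243,380) to (282,546).

```bash
cat > loc.py <<'E'
from h import *
from scipy.optimize import least_squares
c=np.load('pics/w2.npy',allow_pickle=True).item()
k=3.33
px=lambda u,v:np.array([(u+.5)/k-.5+185,(v+.5)/k-.5+75])
def w(p,X):
    X=np.array(X)/1000; cs,s=np.cos(p[2]),np.sin(p[2]); return np.array([p[0]+cs*X[0]-s*X[1],p[1]+s*X[0]+cs*X[1],X[2]+.006])
P=[((-80,140,130),(33,300)),((80,140,130),(527,22)),((80,22,130),(690,393))]
r=least_squares(lambda p:np.concatenate([proj(c,w(p,X))-px(*u) for X,u in P]),[.616,-.025,.108]);p=r.x
print(p,r.fun.round(2))
def loc(u,z):
    X=ray(c,*px(*u),z/1000+.006)-np.array([p[0],p[1],0]); cs,s=np.cos(p[2]),np.sin(p[2]); return 1000*np.array([cs*X[0]+s*X[1],-s*X[0]+cs*X[1]])
print('ptr',loc((517,200),135),'mark',loc((553,263),134),loc((553,263),136))
print('disc',loc((261,423),154))
a=loc((243,380),187);b=loc((281,540),187);print('bar',a,b,np.linalg.norm(a-b),'ang(tub)',np.arctan2(*(a-b)[::-1]))
print('grip',w(p,(-35,80,172)),'bar',w(p,(-120,-60,134)))
E
python3 loc.py
```

```text
[ 0.616601   -0.02386443  0.10635858] [-4.08  1.06  1.58 -1.37  2.44  1.24]
ptr [55.70116999 99.51931995] mark [57.62098334 78.94426134] [57.16618753 79.42533938]
disc [-33.27345254  81.95247228]
bar [-28.14558433 101.16023075] [-38.96532633  62.09244861] 40.53835737320232 ang(tub) 1.3006200298924266
grip [0.57330613 0.05196798 0.178     ] bar [ 0.50364858 -0.09626436  0.14      ]
```

```bash
python3 plan.py .5735 .0525 .351 1.35 4 45
```

```text
now [0.5707 0.0543 0.4305] alpha 1.18 q [0.01 0.05 1.53 0.   1.57 0.4 ] F [-0.7  0.7  0.2] open 59.9 t 2.325
[[45.0, [0, 1, 20], np.float64(-0.04)], [45.0, [0, 1, 20], np.float64(-0.04)], [45.0, [0, 1, 20], np.float64(-0.05)], [45.0, [-1, 0, 20], np.float64(-0.04)]]
```

Call:
apply_moves --deltas '[[45, [0, 1, 20], -0.04], [45, [0, 1, 20], -0.04], [45, [0, 1, 20], -0.05], [45, [-1, 0, 19], -0.04], [45, [0, 0, 0], 0]]'

```text
t: 2.95
tool_pos: [0.5726, 0.0523, 0.35]
orientation: [-2.452, -1.961, 0.004]
force: [0.3, 0.1, 0.3]
opening: 0.0447
```

Call:
apply_moves --deltas '[[12, [0, 0, 0], 0], [12, [0, 0, 0], 0], [12, [0, 0, 0], 0], [8, [0, 0, 0], 0], [8, [0, 0, 0], 0]]' --grip_force 12

```text
t: 3.58
tool_pos: [0.5734, 0.0517, 0.3524]
orientation: [-2.454, -1.96, 0.0]
force: [-4.7, 1.2, 4.7]
opening: 0.0142
```

```bash
python3 - <<'E'
from h import *
s=robot.read_state(); print(s['force'],s['wrist_torque'],s['opening'])
c,im=snap('wrist','w3',(130,0,450,240),2.5)
o=cv2.imread('pics/w3.png'); cv2.imwrite('pics/w3.png',np.clip(255*(o/255.)**.5,0,255).astype('uint8'))
E
python3 plan.py .5735 .0525 .351 1.35 1 0
```

```text
[-4.73080816  1.15669123  4.74207189] [0.22172799 0.95037287 0.09734386] 0.01420723570163435
now [0.5735 0.0517 0.3524] alpha 1.348 q [0.   0.1  1.62 0.   1.42 0.22] F [-4.1  1.1  5.8] open 14.3 t 3.625
[[0.0, [1, 0, 1], np.float64(-0.0)]]
```

View pics/w3.png

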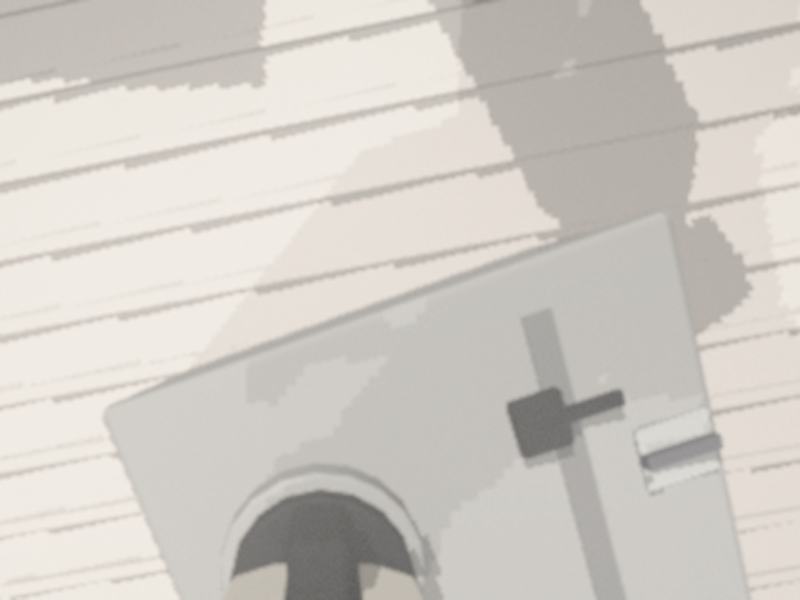

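The knob is held at 14.2 mm opening. Pointer tip at (622,397), ridge end at (643,460). I'll turn most of the way clockwise, about 1.2 rad, and then measure with the camera nearly above the pointer.

Call:
apply_moves --deltas '[[8, [0, 0, 0], 0.12], [8, [0, 0, 0], 0.12], [8, [0, 0, 0], 0.12], [8, [0, 0, 0], 0.12], [8, [0, 0, 0], 0.12]]' --grip_force 15

```text
t: 4.25
tool_pos: [0.5733, 0.0518, 0.3524]
orientation: [-2.925, -1.142, 0.001]
force: [-6.5, 2.1, 6.6]
opening: 0.0142
```

Call:
apply_moves --deltas '[[8, [0, 0, 0], 0.12], [8, [0, 0, 0], 0.12], [8, [0, 0, 0], 0.12], [8, [0, 0, 0], 0.12], [8, [0, 0, 0], 0.12]]'

```text
t: 4.88
tool_pos: [0.5733, 0.052, 0.3525]
orientation: [-3.132, -0.226, 0.002]
force: [-6.3, 3.4, 6.2]
opening: 0.014
```

Call:
apply_moves --deltas '[[8, [0, 0, 0], 0], [8, [0, 0, 0], 0]]'

```text
t: 5.12
tool_pos: [0.5733, 0.052, 0.3524]
orientation: [-3.132, -0.232, 0.001]
force: [-5.5, 3.0, 5.7]
opening: 0.014
```

```bash
python3 - <<'E'
from h import *
s=robot.read_state(); print(s['force'],s['wrist_torque'],s['opening'])
c,im=snap('wrist','w4',(190,60,390,210),4)
o=cv2.imread('pics/w4.png'); cv2.imwrite('pics/w4.png',np.clip(255*(o/255.)**.5,0,255).astype('uint8'))
E
python3 plan.py .5735 .0525 .351 1.35 1 0
```

```text
[-5.54087259  2.96977956  5.66055471] [ 0.65152965  1.20357074 -0.001734  ] 0.014019539560346581
now [0.5734 0.052  0.3524] alpha 0.148 q [0.   0.1  1.62 0.   1.43 1.42] F [-5.5  3.7  4.9] open 14.3 t 5.175
[[0.0, [0, 0, 1], np.float64(-1.2)]]
```

View pics/w4.png

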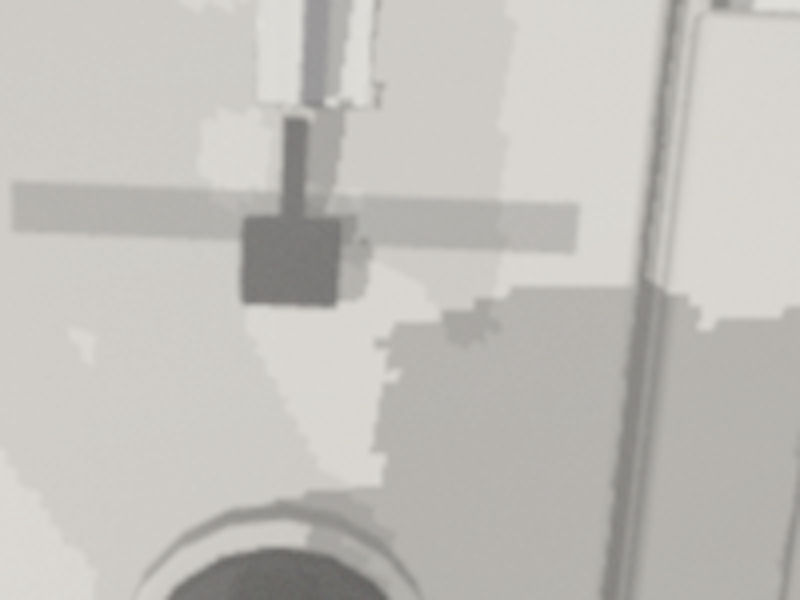

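The finger centre is at x≈295.5 at its tip (y 118). The ridge end centre is at x≈315 (y 103), at 6.2 px/mm. The gap is about 3.05 mm, so about 0.22 rad more.

Call:
apply_moves --deltas '[[8, [0, 0, 0], 0.11], [8, [0, 0, 0], 0.11], [8, [0, 0, 0], 0], [8, [0, 0, 0], 0]]'

```text
t: 5.68
tool_pos: [0.5734, 0.052, 0.3525]
orientation: [-3.138, 0.113, 0.002]
force: [-6.4, 4.1, 6.5]
opening: 0.0139
```

```bash
python3 - <<'E'
from h import *
c,im=snap('wrist','w5',(220,40,320,115),8)
o=cv2.imread('pics/w5.png'); cv2.imwrite('pics/w5.png',np.clip(255*(o/255.)**.5,0,255).astype('uint8'))
E
python3 plan.py .5735 .0525 .351 1.35 1 0
```

```text
now [0.5734 0.052  0.3525] alpha -0.072 q [0.   0.1  1.62 0.   1.43 1.64] F [-5.   3.9  5.9] open 14.1 t 5.725
[[0.0, [0, 0, 1], np.float64(-1.42)]]
```

View pics/w5.png

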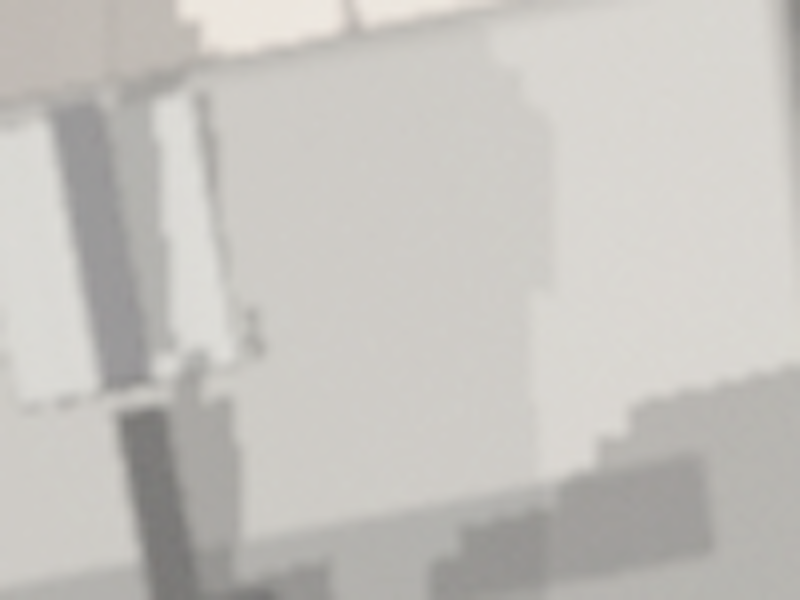

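Finger end centre at about (141,415), ridge end at about (126,385). With the 0.19 slope the finger seems about 0.5 mm to the right. I'll check this with sub-pixel profiles.

Run:
```python
from h import *
from loc import w,p
for n,rows in(('w4',(range(62,84),range(91,112))),('w5',(range(55,87),range(92,113)))):
    im=cv2.cvtColor(cv2.imread(f'pics/raw_{n}.png'),cv2.COLOR_BGR2GRAY).astype(int); c=np.load(f'pics/{n}.npy',allow_pickle=True).item()
    print(n); 
    for y in list(rows[0])[::3]+list(rows[1])[::3]: print(y, im[y,224:256] if n=='w5' else im[y,254:286])
    a,b=proj(c,w(p,(55,79,136))),proj(c,w(p,(75,79,136))); print(a,b,(b-a)[0]/(b-a)[1])
```

```text
[ 0.616601   -0.02386443  0.10635858] [-4.08  1.06  1.58 -1.37  2.44  1.24]
ptr [55.70116999 99.51931995] mark [57.62098334 78.94426134] [57.16618753 79.42533938]
disc [-33.27345254  81.95247228]
bar [-28.14558433 101.16023075] [-38.96532633  62.09244861] 40.53835737320232 ang(tub) 1.3006200298924266
grip [0.57330613 0.05196798 0.178     ] bar [ 0.50364858 -0.09626436  0.14      ]
w4
62 [175 182 186 188 188 188 188 187 188 189 186 160 120  96  94  93  96  95
 112 124 126 126 128 136 166 185 190 190 180 145 129 153]
65 [187 191 188 186 188 188 187 186 188 189 186 152 108  95  94  93  94  95
 112 125 125 127 132 164 185 189 190 188 176 147 145 161]
68 [177 186 187 189 189 187 186 187 187 190 186 154 111  95  94  94  95 101
 114 126 125 127 131 164 185 191 191 187 164 133 144 160]
71 [172 184 187 188 189 187 187 187 187 189 183 145 100  95  95  95  95  99
 117 125 127 131 162 184 188 189 190 188 158 149 162 164]
74 [170 184 187 189 188 188 186 186 188 189 183 145 101  94  95  96  94 104
 118 125 126 131 161 185 189 191 191 189 158 146 160 163]
77 [175 185 189 189 189 188 186 187 188 186
[... 3172 characters left out ...]
23  71  58  58  61  63  71
  98 110 111 112 112 110 111 114 143 161 162 163 164 163]
101 [164 163 163 164 164 163 165 164 164 164 163 136  91  64  61  62  60  60
  77  98 110 112 111 110 110 114 142 161 165 163 163 163]
104 [163 163 164 164 164 165 165 164 165 164 164 159 127  76  60  58  59  59
  64  93 109 112 112 112 112 116 143 161 162 163 163 164]
107 [163 162 163 163 162 164 162 164 163 162 163 163 143  99  66  58  59  56
  59  73  97 108 108 105 107 114 132 141 137 136 132 129]
110 [163 162 163 161 163 160 159 155 152 151 148 144 137 111  77  58  59  58
  58  58  76  88  88  89  93 112 123 124 124 121 121 123]
[235.51720209  91.15282647] [228.97624181  56.41248332] 0.18828139536660968
```

Sub-pixel edges: w4 gave 2.3 mm still to go and w5 shows about 0.5 mm overshoot. Back off 0.04 rad and measure again.

Call:
apply_moves --deltas '[[8, [0, 0, 0], -0.04], [8, [0, 0, 0], 0], [8, [0, 0, 0], 0]]'

```text
t: 6.1
tool_pos: [0.5734, 0.052, 0.3525]
orientation: [-3.14, 0.05, 0.001]
force: [-4.8, 4.1, 5.3]
opening: 0.0137
```

```bash
cat > gap.py <<'E'
from h import *
def edge(r,u,lev,sgn):  # crossing of level going right from u
    while not ((r[u]-lev)*sgn>=0): u+=1
    return u-1+(lev-r[u-1])/(r[u]-r[u-1])
def cen(g,y,u0,dark,lit,sh):
    r=g[y].astype(float); a=edge(r,u0,(dark+lit)/2,-1); m=int(a)+3; b=edge(r,m,(dark+sh)/2,1); return (a+b)/2,b-a
def run(n,rr,rf,u0r,u0f,slope):
    g=cv2.cvtColor(cv2.imread(f'pics/raw_{n}.png'),cv2.COLOR_BGR2GRAY)
    A=np.array([cen(g,y,u0r(y),93,186,125)+(y,) for y in rr]); B=np.array([cen(g,y,u0f(y),60,163,111)+(y,) for y in rf])
    pa=np.polyfit(A[:,2],A[:,0],1); pb=np.polyfit(B[:,2],B[:,0],1); y=88
    print(n,'slopes',pa[0],pb[0],'widths',A[:,1].mean(),B[:,1].mean(),'finger-ridge mm at y88',(np.polyval(pb,y)-np.polyval(pa,y))/1.76)
E
python3 - <<'E'
from gap import *
snap('wrist','w6')
run('w5',range(60,83),range(92,105),lambda y:225+(y-60)//6,lambda y:230,.19)
g=cv2.cvtColor(cv2.imread('pics/raw_w6.png'),cv2.COLOR_BGR2GRAY)
for y in(60,80,92,104): print(y,g[y,226:252])
try: run('w6',range(60,83),range(92,105),lambda y:225+(y-60)//6,lambda y:230,.19)
except Exception as e: print(e)
E
```

```text
w5 slopes 0.19335154445226035 0.19028911109724397 widths 7.0955701900393855 6.542389674783797 finger-ridge mm at y88 0.442039954818376
60 [185 186 184 185 185 185 186 179 139  98  92  92  93  94  98 112 124 127
 127 126 132 164 186 191 188 180]
80 [175 185 186 187 188 186 184 186 187 187 178 139  99  95  93  94  94  99
 113 125 126 133 165 185 187 190]
92 [163 165 163 163 164 164 162 163 164 164 163 162 143  99  65  60  60  58
  62  79 100 111 111 111 113 111]
104 [164 164 162 165 162 164 163 164 164 164 162 164 163 160 134  89  62  59
  60  58  61  87 105 111 113 112]
w6 slopes 0.15028885849170281 0.14231072702574651 widths 6.791336391806138 6.448249260114608 finger-ridge mm at y88 -0.03925624679843183
```

Aligned within 0.1 mm. Now I'll release, lift straight up, and move above the tongue.

Call:
apply_moves --deltas '[[20, [0, 0, 0], 0], [40, [0, 0, 0], 0], [45, [0, 0, 0], 0], [45, [0, 0, -20], 0], [45, [0, 0, -45], 0]]'

```text
t: 6.78
tool_pos: [0.5731, 0.0513, 0.4162]
orientation: [3.141, -0.051, -0.007]
force: [0.2, -0.2, 0.8]
opening: 0.0446
```

```bash
python3 plan.py .5035 -.097 .40 0.106 6 45
```

```text
now [0.5731 0.0513 0.4162] alpha -0.032 q [ 0.    0.06  1.54 -0.    1.54  1.6 ] F [ 0.2 -0.2  0.8] open 44.6 t 6.775
[[45.0, [-11, 25, 3], np.float64(-0.02)], [45.0, [-11, 25, 3], np.float64(-0.02)], [45.0, [-12, 25, 3], np.float64(-0.02)], [45.0, [-12, 24, 2], np.float64(-0.03)], [45.0, [-13, 24, 3], np.float64(-0.02)]]
[[45.0, [-14, 24, 2], np.float64(-0.03)]]
```

Call:
apply_moves --deltas '[[45, [-11, 25, 3], -0.02], [45, [-11, 25, 3], -0.02], [45, [-12, 25, 3], -0.02], [45, [-12, 24, 2], -0.03], [45, [-13, 24, 3], -0.02]]'

```text
t: 7.4
tool_pos: [0.5157, -0.0731, 0.4046]
orientation: [3.139, 0.123, 0.003]
force: [0.1, 0.3, -0.1]
opening: 0.0448
```

Call:
apply_moves --deltas '[[45, [-14, 24, 12], -0.03], [45, [0, 0, 20], 0], [45, [0, 0, 0], 0], [45, [0, 0, 0], 0]]'

```text
t: 7.9
tool_pos: [0.5042, -0.0966, 0.3713]
orientation: [-3.137, -0.17, -0.001]
force: [0.4, 0.2, 0.5]
opening: 0.0452
```

```bash
python3 - <<'E'
from h import *
c,im=snap('wrist','w7',None,1.5)
o=cv2.imread('pics/w7.png'); cv2.imwrite('pics/w7.png',np.clip(255*(o/255.)**.5,0,255).astype('uint8'))
for n,X in(('fitbar',(.5033,-.097,.140)),('ptr',(.6623,.0617,.14))): print(n,proj(c,np.array(X))*1.5)
E
python3 plan.py .5035 -.097 .307 0.106 5 45
```

```text
fitbar [389.03764948 327.73349249]
ptr [ 46.28615527 -79.15678504]
now [ 0.5043 -0.0966  0.3715] alpha 0.109 q [-0.29 -0.09  1.77  0.    1.46  1.17] F [-1.  -0.3  0.3] open 45.1 t 7.95
[[45.0, [0, 0, 13], np.float64(0.0)], [45.0, [0, 0, 13], np.float64(0.0)], [45.0, [0, 0, 13], np.float64(0.0)], [45.0, [0, 0, 13], np.float64(0.0)], [45.0, [-1, 0, 13], np.float64(0.0)]]
```

View pics/w7.png

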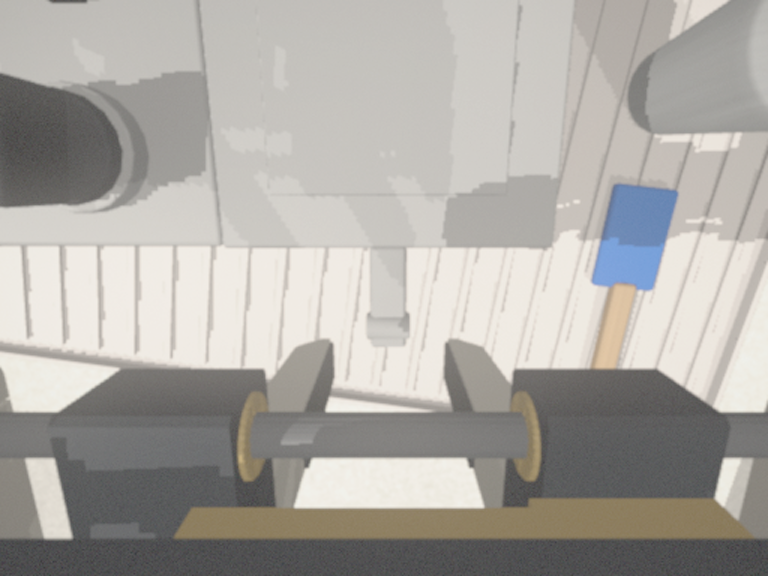

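The cross bar is at (388,327), matching the predicted (389,328) and centred between the fingers. Descend and pinch.

Call:
apply_moves --deltas '[[45, [0, 0, 14], 0], [45, [0, 0, 14], 0], [45, [0, 0, 14], 0], [45, [0, 0, 13], 0], [45, [-1, 0, 9], 0]]'

```text
t: 8.57
tool_pos: [0.5025, -0.0973, 0.3054]
orientation: [-3.137, -0.169, 0.002]
force: [0.5, 0.7, 0.2]
opening: 0.0451
```

Call:
apply_moves --deltas '[[35, [0, 0, 0], 0], [20, [0, 0, 0], 0], [18, [0, 0, 0], 0], [18, [0, 0, 0], 0], [18, [0, 0, 0], 0]]' --grip_force 18

```text
t: 9.2
tool_pos: [0.503, -0.0966, 0.3074]
orientation: [-3.135, -0.17, -0.001]
force: [0.1, 5.9, 2.0]
opening: 0.0217
```

```bash
python3 plan.py .5035 -.097 .307 0.106 1 18
```

```text
now [ 0.503  -0.0966  0.3074] alpha 0.108 q [-0.29 -0.04  1.84  0.    1.34  1.17] F [0.1 5.9 2. ] open 21.7 t 9.2
[[18.0, [0, 0, 0], np.float64(0.0)]]
```

Bar pinched at 21.7 mm. Now I'll swing along the 195 mm arc in 5° steps.

Call:
apply_moves --deltas '[[18, [1, 0, -17], 0], [18, [2, 0, -17], 0], [18, [4, 0, -16], 0], [18, [5, 0, -17], 0]]' --grip_force 20

```text
t: 9.7
tool_pos: [0.5148, -0.0953, 0.3747]
orientation: [-3.135, -0.17, -0.0]
force: [3.7, 6.0, -4.4]
opening: 0.0219
```

Call:
apply_moves --deltas '[[18, [6, 0, -15], 0], [18, [8, 0, -16], 0], [18, [9, 0, -14], 0], [18, [11, 0, -13], 0]]'

```text
t: 10.2
tool_pos: [0.5484, -0.0917, 0.4328]
orientation: [-3.135, -0.17, 0.002]
force: [-3.4, 5.7, 0.3]
opening: 0.0214
```

Call:
apply_moves --deltas '[[18, [11, 0, -13], 0], [18, [13, 0, -11], 0], [18, [13, 0, -11], 0], [18, [14, 0, -9], 0], [18, [0, 0, 0], 0]]'

```text
t: 10.82
tool_pos: [0.5998, -0.086, 0.4767]
orientation: [-3.135, -0.171, -0.0]
force: [-1.2, 5.2, -1.4]
opening: 0.0217
```

Call:
apply_moves --deltas '[[18, [0, 0, 0], 0], [18, [0, 0, 0], 0]]'

```text
t: 11.08
tool_pos: [0.5992, -0.0861, 0.4763]
orientation: [-3.135, -0.171, 0.0]
force: [-1.8, 5.7, -2.0]
opening: 0.0218
```

Run:
```python
from h import *
s=robot.read_state(); P=s['tool_pos']+np.array([0,0,-.167]); p=(.6163,-.0247,.107)
H=np.array([p[0]+np.cos(p[2])*.075+np.sin(p[2])*.06,p[1]+np.sin(p[2])*.075-np.cos(p[2])*.06,.14])
d=P-H; r=np.hypot(d[0],d[1]); print('tcp',s['tool_pos'],'open',s['opening'],'F',s['force'].round(1),'angle',np.degrees(np.arctan2(d[2],r)),'R',np.hypot(r,d[2]))
snap('scene','s2',(170,120,340,290),3.5)
c,im=snap('top','t2',(203,100,343,235),4.4)
a=cv2.imread('pics/s2.png');b=cv2.imread('pics/t2.png');h=min(a.shape[0],b.shape[0])
o=np.hstack([a[:h],b[:h]]); o=cv2.resize(o,(800,int(h*800/o.shape[1]))); o=np.clip(255*(o/255.)**.5,0,255).astype('uint8'); cv2.imwrite('pics/fin.png',o)
```

```text
tcp [ 0.59915675 -0.08605985  0.47630081] open 0.021791275755977307 F [-1.8  5.7 -2. ] angle 59.7832685968501 R 0.1959210124563418
```

View pics/fin.png

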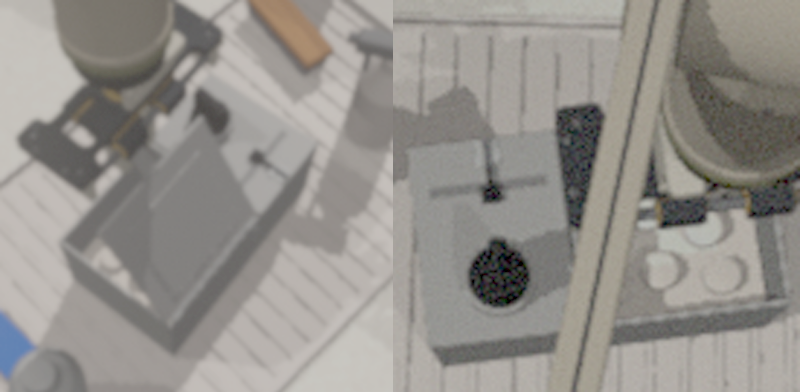

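The scene half shows the lid open with the fingers on its bar. The top half shows the pointer (490,165) in line with the ridge above it, and the brush and shaker where they were. I'll do one close check of the pointer and of the bystanders.

Run:
```python
from h import *
c,im=snap('wrist','w8'); u,v=proj(c,np.array([.664,.061,.142])); print(u,v)
u,v=int(u),int(v); x0=max(0,u-30);y0=max(0,v-30); o=im[y0:y0+60,x0:x0+80]
o=cv2.resize(o,None,fx=7,fy=7,interpolation=cv2.INTER_CUBIC)
a=cv2.imread('pics/raw_scene1.png');b=cv2.imread('pics/raw_s2.png')
d=np.hstack([a[90:330,90:370],b[90:330,90:370]]); d=cv2.resize(d,(560,240)); 
W=np.zeros((o.shape[0]+240,max(560,o.shape[1]),3),'uint8'); W[:o.shape[0],:o.shape[1]]=o; W[o.shape[0]:,:560]=d[:,:560]
cv2.imwrite('pics/fin2.png',np.clip(255*(W/255.)**.5,0,255).astype('uint8')[:600]); print(W.shape)
```

```text
125.85747763578291 112.16365865081572
(660, 560, 3)
```

View pics/fin2.png

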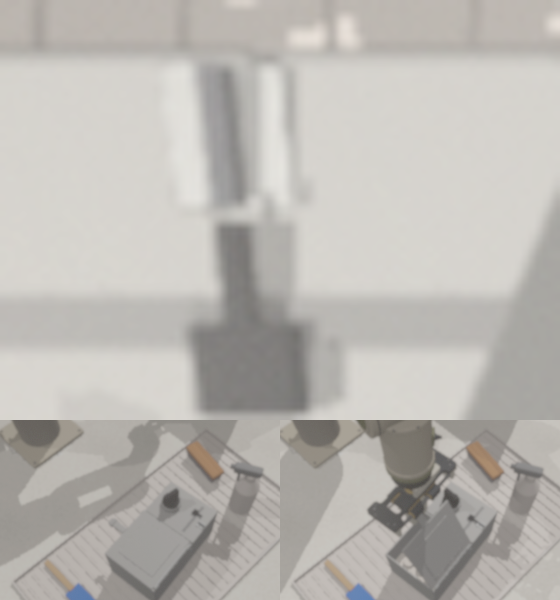

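Close up, the finger's left edge is at 215 px, where the ridge's left edge extends to 216 px, so they are in line. The bystanders look unchanged. Handing in.

```bash
python3 -c "
from plant import order, robot
s=robot.read_state(); print(s['t'],s['opening'],s['force']); print(order.close_job())"
```

```text
11.225 0.02180344312847758 [-1.14401828  5.7895168  -2.2140376 ]
the job is handed in; nothing more can be done
None
```

The pointer is on the ridge and the lid is held open at about 60°. I handed the job in at 11.2 s with the gripper still holding.

- **Dose knob:** With the lid shut I turned it about 1.38 rad clockwise in total. That includes backing off 0.04 rad after the pointer overshot by about 0.5 mm. The pointer then measured within 0.1 mm of the ridge, and a close-up with the lid open still showed the two in line.
- **Lid:** I pinched the cross bar on its ends and swung the lid up. The arm pose put it at 59.8° with the bar 196 mm from the hinge, against 195 mm given. At the end the opening was 21.8 mm and the force on the tool about 6 N.
- **Other things in the tray:** The brush and bottle look unmoved in the before-and-after scene pictures. The shaker and spatula are partly cut off there, but the arm never came near them.
- **Disagreements:** My first by-eye reading of the pointer gap was 3.05 mm and sub-pixel edges gave 2.3 mm, which caused the overshoot. The two fits of the tub's position differed by about 2 mm, which did not matter for the grasps.

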